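# Pack flanged hubs alternately in a tray

### The job

Pack the three loose hat-shaped aluminium hubs into the blue tray beside the one already standing at its end, so that along the row they alternate crown up, crown down, crown up, crown down with the brims lapping over and under one another, each hub fully down on the tray floor and upright. Keep every hub the way up it is now, leave the first hub at its end, and do not disturb the weight or the loupe.

Things in the scene. Friction and masses are not known exactly. Their poses are not given: they have to be found in the camera images.
- tray: Blue plastic tray fixed on the worktop (z = 0); inside 232 mm along its y, 74 mm along its x; floor 4 mm thick; side walls 16 mm, end walls 40 mm high, 5 mm thick. Origin: centre of the underside. Four hubs fit only alternating, axes 54 mm apart, brims overlapping in plan, 4 mm between brim and next crown. So a crown-up hub can not go down past a crown-down one already beside it.
- tray_seat0 (a point): Centre of the first seat (white ring 34 mm across) on the tray floor, 4 mm above the worktop, at the end toward the tray's +y: the first hub stands here.
- tray_seat1 (a point): Centre of the second seat ring on the tray floor, 54 mm from the first.
- tray_seat2 (a point): Centre of the third seat ring on the tray floor, 54 mm from the second.
- tray_seat3 (a point): Centre of the fourth seat ring on the tray floor, 54 mm from the third, at the tray's -y end.
- hub_a_center (a point): Hat-shaped aluminium hub, crown up: brim 66 mm across, 8 mm thick at the bottom, solid crown 34 mm across on it, 52 mm high in all, 0.15 kg. The point is on its axis, 26 mm above its underside; z up. Grip across the crown (34 mm), clear above the brim, about 36 mm above the underside. This is the first hub: it stands loose in the tray at the +y end and stays there.
- hub_b_center (a point): Hat-shaped aluminium hub, crown up: brim 66 mm across, 8 mm thick at the bottom, solid crown 34 mm across on it, 52 mm high in all, 0.15 kg. The point is on its axis, 26 mm above its underside; z up. Grip across the crown (34 mm), clear above the brim, about 36 mm above the underside. It stands loose on the worktop (z = 0) to begin with.
- hub_c_center (a point): The same hub turned over, crown down: it stands on its 34 mm crown, the 66 mm brim on top, 44 to 52 mm above its underside. The point is on its axis, 26 mm above its underside; z up. Grip across the brim (66 mm). Stands loose on the worktop (z = 0) at first.
- hub_d_center (a point): The same hub turned over, crown down: it stands on its 34 mm crown, the 66 mm brim on top, 44 to 52 mm above its underside. The point is on its axis, 26 mm above its underside; z up. Grip across the brim (66 mm). Stands loose on the worktop (z = 0) at first.
- weight_center (a point): Bystander: cream-coloured knob weight 36 mm across, 46 mm high, standing loose on the worktop; the point is half-way up.
- loupe_center (a point): Bystander: black loupe 40 mm across, 40 mm high, standing loose on the worktop; the point is half-way up.
There are look-alikes about, which are no part of the job. Leave any black or purple look-alike of the part that bears hub_c_center alone.

How it is judged (in metres and radians):
At the end, for the whole second after the job is handed in: The hubs stand at rest in the tray, upright within 4 degrees, same way up as before, within 3.5 mm of its floor and 10 mm of its centre line: first hub at its end seat, crown-down, crown-up, crown-down on the next seats (each within 15 mm along the row). Weight and loupe undisturbed (z of hub_a_center in the frame of tray between 0.0265 and 0.0335 m and x of hub_a_center in the frame of tray between -0.01 and 0.01 m and angle between each of hub_a_center, hub_b_center, hub_c_center, hub_d_center's own z axis and vertical below 0.07 rad and linear speed of each of hub_a, hub_b, hub_c, hub_d below 0.02 m/s and z of hub_b_center in the frame of tray between 0.0265 and 0.0335 m and x of hub_b_center in the frame of tray between -0.01 and 0.01 m and z of hub_c_center in the frame of tray between 0.0265 and 0.0335 m and x of hub_c_center in the frame of tray between -0.01 and 0.01 m and z of hub_d_center in the frame of tray between 0.0265 and 0.0335 m and x of hub_d_center in the frame of tray between -0.01 and 0.01 m and y of hub_a_center in the frame of tray between 0.066 and 0.1 m and y of hub_b_center in the frame of tray between -0.042 and -0.012 m and ((y of hub_c_center in the frame of tray between 0.012 and 0.042 m and y of hub_d_center in the frame of tray between -0.1 and -0.066 m) or (y of hub_d_center in the frame of tray between 0.012 and 0.042 m and y of hub_c_center in the frame of tray between -0.1 and -0.066 m))); the robot touches nothing.
It fails at once if the weight is pushed more than 30 mm or knocked over (distance of weight_center from where it was at the start of the episode above 0.03 m or angle between weight_center's own z axis and vertical above 0.5 rad).
It fails at once if the loupe is pushed more than 30 mm or knocked over (distance of loupe_center from where it was at the start of the episode above 0.03 m or angle between loupe_center's own z axis and vertical above 0.5 rad).
It also fails if it takes over 69 s, if anything falls off the work surface, if the arm or the gripper's body presses on something with over 40 N, if the wrist force passes 120 N, or if a joint passes its speed limit or range.

### The arm

A 6-joint arm with a two-finger parallel gripper is mounted at the origin on a cart in front of the work surface, level with it; the furniture and walls round the work are solid. World frame = base frame: x ahead of the robot, y to its left, z up, the work surface at z = 0. Lengths are in m, angles in degrees, forces in N, time in s.
With the tool pointing down it reaches from about 0.35 to 0.775 m from the base axis. Payload 7.3 kg.
Tool frame: the origin (TCP) lies midway between the tips of the shut fingers; the grasp point (between the pads) lies 19 mm behind it (manip.grasp_offset is the z of the grasp point in the tool frame, in m); z points along the fingers, y is the line along which they close (so a half turn about z gives the same grasp; the last joint's range is limited). The gripper opens to 92 mm and grips with 3 to 60 N. Pads are 19 mm wide; open, the fingers measure 130 mm over their backs; the gripper's body (75 mm by 190 mm) begins 47 mm behind the grasp point.
Start: joints at [-78.667, 19.595, 87.324, -0, 73.075, -8.365], TCP at [0.177, -0.494, 0.197] pointing down, gripper open.
Joint ranges: [-145.02, 145.02], [-44.19, 115.74], [2.07, 154.8], [-57.11, 237.11], [16.16, 152.29], [-177.93, 177.93]. Speed limits (degrees/s): [147.25, 147.25, 180, 180, 180, 180].

### API

Orientations are given as [roll, pitch, yaw] about the fixed x, y, z axes, in that order (R = Rz(yaw) Ry(pitch) Rx(roll)).
In Python, from plant import manip, cams, order gives the robot as it stands. The module is installed in compiled form; this text tells all that it offers.
- The arm moves only by the tool move_arm, never from a script. Its argument "deltas" is a list of rows, each a list of 5 numbers: the shift along the world's x, y, z in units of 40 mm (1.0 is 40 mm), then the turn about the world's z in rad, then the closure, from -1 (fully open) to 1 (shut). In form: [[x, y, z, roll, claw], ...]. A call has exactly 10 rows; each row is the pose to reach, as a shift and turn from the pose commanded when the call began; what a row does not reach only later rows make up. A row lasts 1/8 s, in which the tool goes at most 62.5 mm and 10.7 degrees, less where a joint would pass 70% of its speed; a pose out of reach is approached as far as the arm can. A call with a gripper value outside its range is refused whole. The fingers move at their own pace and stop on an object; "squeeze" is the grip in N (left out, the last holds). Time passes only in rows, so rows that repeat a pose let the fingers close, or fill a call up. It gives the time, the measured TCP pose, the force, the opening and the grip force at its end, in the units of the state.
- manip.get_state(): the state, without advancing time (a new reading comes with each control period).
- cams.get_image(name): name is "scene" or "top" or "wrist"; returns the picture (384x512x3 uint8, red, green, blue); there is no depth.
- cams.camera_model(name): a dict with "fx", "fy", "cx", "cy" (pixels), "R" (3x3) and "t" (3): a world point X has camera coordinates R X + t. Camera axes: x right, y down, z forward; pixel columns grow to the right and rows downward; lengths in m; the calibration is good to about 2 mm. A picture is of the moment at which its call begins: read the wrist's pose just before it. camera_model takes no time and is no camera call; for the wrist camera it gives the pose at the moment of the call.
- order.finish_job(): hands the job in; it is judged then, once.
Trained networks look in the newest picture that a camera, given by its name, has taken for a name from the list of things; names that differ only in an ending like _2 or _b are one class to them, and where a whole thing is asked for, a point or a joint stands for the part that bears it (a point fixed in the world has none). Each returns a list of dicts, best first, with "conf" (0 to 1); they miss things now and then, are a little off and sometimes report something else, mostly with a low value. They report only what shows in the picture. A call takes as long as a camera call. They do not tell look-alikes from the thing itself.
- cams.recognise(label, camera): "bbox" ([left, top, right, bottom] as shares, 0 to 1, of the picture: columns of its width, rows of its height, round what is visible of it).
- cams.masks_of(label, camera): "mask" (384x512 bool, what is visible of it) and "bbox" ([left, top, right, bottom] as shares, 0 to 1, of the picture: columns of its width, rows of its height, round what is visible of it).
- cams.mark_of(label, camera): "at" ([column, row] as shares, 0 to 1, of the picture: columns of its width, rows of its height: a listed point, or the origin of a listed thing).
The state is a dict: "clock": time; "joints": joint angles; "joint_velocities": joint speeds; "tau": joint torques, N m; "ee_pos": TCP position; "ee_rot": TCP orientation; "contact_force": force on the tool from outside, world axes, zero at the start; "moment": the same for the moment, N m; "opening": opening from 0.0 (shut) to 1.0 (fully open); "finger_force": force on a finger pad.
Only numpy, scipy, OpenCV 4.12 (cv2) and the standard library are available. Lean on these libraries where they do the work, as an engineer would, in place of code of your own. Each camera call takes 0.05 s, during which the arm holds its last target. There are 200 camera calls.

## Working session

There is one attempt and no reset: what is moved stays moved. The work goes in short steps, Python scripts to look and compute and a tool call to move; the robot and the scene stay as the last step left them, time stands still between calls to the robot, and variables do not carry over. Pictures are saved under pics/ and viewed, at most 10 in all, crops included, and the job is handed in when it is done.

Besides the shell and the picture viewer there is one more tool, called after "Emit:" in YAML: its name, and indented under it one key for each argument. move_arm: Moves the arm, as the interface text tells. Its arguments: {"type":"object","properties":{"deltas":{"type":"array","items":{"type":"array","items":{"type":"number"}}},"squeeze":{"type":"number"}},"required":["deltas"]}

```bash
mkdir -p pics; cat > h.py <<'E'
import numpy as np, cv2
from plant import manip, cams, order
def ray(cam,px,z):
    m=cams.camera_model(cam);R=np.array(m["R"]);t=np.array(m["t"])
    d=R.T@np.array([(px[0]-m["cx"])/m["fx"],(px[1]-m["cy"])/m["fy"],1]);c=-R.T@t
    return c+d*(z-c[2])/d[2]
def save(cam,name):
    im=cams.get_image(cam);cv2.imwrite("pics/"+name,im[:,:,::-1]);return im
E
python3 - <<'E'
from h import *
print(manip.get_state(), manip.grasp_offset)
a=save("top","t0.png");b=save("scene","s0.png")
Z=dict(tray_seat0=.004,tray_seat1=.004,tray_seat3=.004,tray=0,hub_b_center=.026,hub_c_center=.026,weight_center=.023,loupe_center=.02)
for l,z in Z.items():
  for c in ("top","scene"):
    for r in cams.mark_of(l,c):
        p=np.array(r["at"])*[512,384]; print(l,c,round(r["conf"],2),p.round(1),ray(c,p,z).round(4)[:2])
E
```

```text
{'clock': 0.0, 'joints': array([-7.86679825e+01,  1.96357204e+01,  8.73772572e+01, -1.47084684e-03,
        7.30755885e+01, -8.36583686e+00]), 'joint_velocities': array([-0.03119416,  0.0837828 , -0.05786082,  0.00969437, -0.11565185,
        0.02165815]), 'tau': array([-9.75876719e-04, -4.31244242e+01, -2.44223642e+01,  7.18094129e-02,
        5.58630866e-02, -1.15667140e-04]), 'ee_pos': array([ 0.17687233, -0.49382023,  0.19605133]), 'ee_rot': array([-1.79912172e+02, -1.14942392e-02,  1.96982748e+01]), 'contact_force': array([ 0.13793396, -0.78696069,  0.94537849]), 'moment': array([ 0.00303331, -0.01573412,  0.00146717]), 'finger_force': 0.0, 'opening': 0.9981803866802749} -0.0188
tray_seat0 top 0.87 [250.9 219.1] [ 0.4819 -0.0344]
tray_seat0 top 0.8 [230.3 220.8] [0.4793 0.015 ]
tray_seat0 top 0.78 [293.6 221.9] [ 0.4723 -0.1362]
tray_seat0 top 0.72 [272.9 221.8] [ 0.474  -0.0868]
tray_seat0 scene 0.7 [280.9 186.5] [ 0.4764 -0.099 ]
tray_seat0 scene 0.69 [258.9 208.8] [0.4771 0.0087]
tray_seat0 scene 0.68 [284.1 178.9] [ 0.4857 -0.1328]
tray_seat0 scene 0.65 [264.8 196.4] [ 0.490
[... 939 characters left out ...]
]
hub_b_center top 0.59 [165.2 151.8] [0.6473 0.1648]
hub_c_center top 0.96 [243.1 163.2] [ 0.6142 -0.0199]
hub_c_center top 0.82 [132.7 259.1] [0.3955 0.2452]
hub_c_center top 0.71 [176.9 240.9] [0.4351 0.1406]
hub_c_center top 0.63 [173.1 201.2] [0.5287 0.148 ]
hub_c_center scene 0.85 [243.8 242.1] [0.433  0.1408]
hub_c_center scene 0.71 [237.3 278.2] [0.3884 0.2299]
hub_c_center scene 0.68 [210.6 225.7] [0.5248 0.1405]
hub_c_center scene 0.61 [219.3 179.9] [ 0.6111 -0.0081]
weight_center top 0.72 [134.3 194.2] [0.5484 0.2407]
loupe_center top 0.83 [346.6 199.3] [ 0.5216 -0.2616]
loupe_center scene 0.75 [297.4 150.3] [ 0.5121 -0.2557]
loupe_center scene 0.27 [288.  177.9] [ 0.4698 -0.1237]
```

```bash
python3 - <<'E'
import cv2
a=cv2.imread("pics/t0.png")[115:295,95:375];cv2.imwrite("pics/t0c.png",cv2.resize(a,None,fx=2.85,fy=2.85,interpolation=cv2.INTER_CUBIC))
a=cv2.imread("pics/s0.png")[115:315,150:350];cv2.imwrite("pics/s0c.png",cv2.resize(a,None,fx=3,fy=3,interpolation=cv2.INTER_CUBIC))
E
```

```text
(no output)
```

View pics/t0c.png

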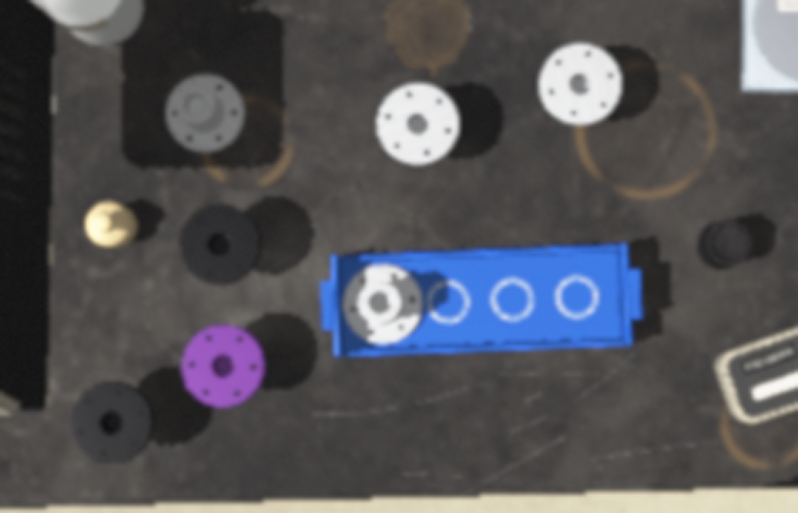

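View pics/s0c.png

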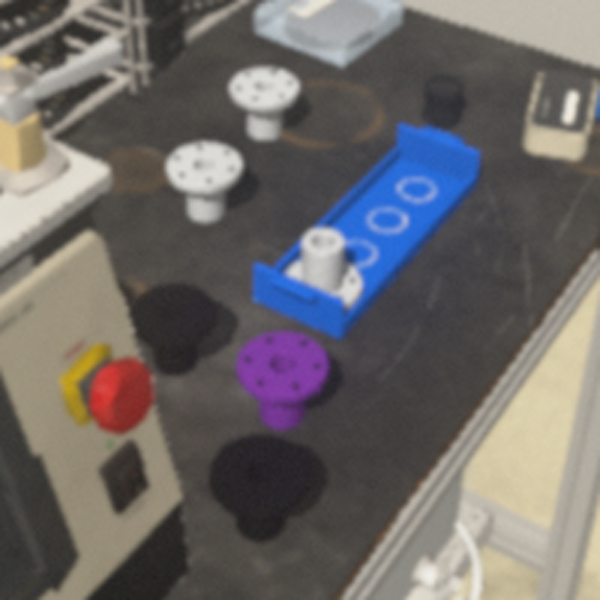

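The three purple/black crown-down look-alikes are at top px (173,243), (172,201) and (134,263). The white crown-down hubs at (242,158) and (298,144) fit as C and D. The shaded crown-up hub at (167,154) is B, and A is in the tray at (229,221). The enlarged crop confirms all of this. Next I check the surroundings of B for obstacles and measure precisely.

```bash
python3 - <<'E'
from h import *
a=cv2.imread("pics/t0.png");b=cv2.imread("pics/s0.png")
cv2.imwrite("pics/both.png",cv2.resize(np.hstack([a[:300,:400],b[:300,100:400]]),(800,343)))
g=a.astype(int)
# hub masks
for l in("hub_b_center","hub_c_center"):
  for r in cams.masks_of(l,"top"):
    m=r["mask"].astype(np.uint8);(c,rad)=cv2.minEnclosingCircle(cv2.findNonZero(m));col=a[r["mask"]].mean(0).round()
    M=cv2.moments(m);p=(M['m10']/M['m00'],M['m01']/M['m00'])
    print(l,round(r["conf"],2),np.round(c,1),round(rad,1),np.round(p,1),col,[ray("top",c,z).round(4)[:2] for z in(.008,.052)])
for c in ("top","scene"):
  m=cams.camera_model(c);print(c,-np.array(m["R"]).T@m["t"],m["fx"])
# tray outline (blue)
blue=((g[:,:,0]>150)&(g[:,:,0]-g[:,:,2]>90)).astype(np.uint8)
n,lab,st,ce=cv2.connectedComponentsWithStats(blue);k=1+st[1:,4].argmax()
print(st[k],cv2.minAreaRect(cv2.findNonZero((lab==k).astype(np.uint8))))
E
```

```text
hub_b_center 0.97 [166.9 154.6] 13.6 [166.9 154.7] [112. 111. 111.] [array([0.6436, 0.1643]), array([0.6359, 0.1563])]
hub_c_center 0.91 [171.8 200.2] 14.8 [171.8 200.4] [48. 47. 47.] [array([0.5326, 0.1541]), array([0.5292, 0.1465])]
hub_c_center 0.89 [173.2 243.1] 14.5 [173.3 243.1] [174.  82. 141.] [array([0.4299, 0.1523]), array([0.4306, 0.1448])]
hub_c_center 0.79 [241.3 158.3] 14.5 [241.5 158. ] [220. 220. 219.] [array([ 0.629 , -0.0155]), array([ 0.6219, -0.0164])]
hub_c_center 0.68 [134.4 262.9] 14.5 [134.5 263. ] [57. 55. 56.] [array([0.3855, 0.2459]), array([0.3879, 0.2347])]
hub_c_center 0.33 [264.  219.5] 57.1 [270.  220.1] [210. 119.  70.] [array([ 0.48  , -0.0657]), array([ 0.4787, -0.0646])]
top [ 0.44689292 -0.03877016  1.12774424] 468.86196426440983
scene [0.07913402 0.66403147 0.68535393] 412.1994484798338
[ 218  200  102   40 2660] ((268.31536865234375, 219.6994171142578), (35.934967041015625, 102.03994750976562), 87.79740142822266)
```

View pics/both.png

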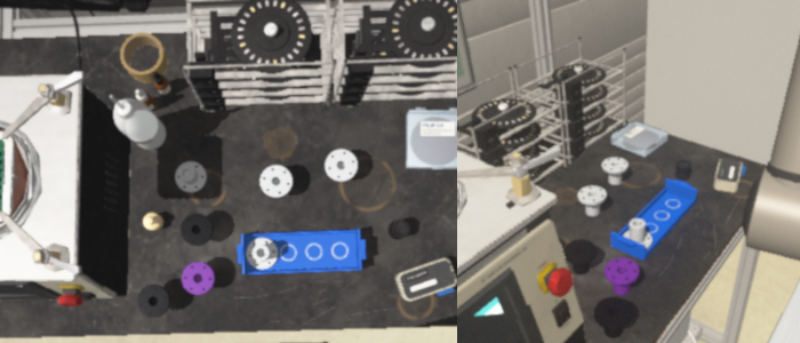

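A is at the tray's left end (+y) and the rings run to the right. A bottle and a machine stand beside B at upper left, so I'll grip B diagonally. First move: go over the tray so the wrist camera can measure it.

Emit:
move_arm:
  deltas:
    - [0.8,1.1,0.5,0.1,-1]
    - [1.6,2.2,1,0.2,-1]
    - [2.4,3.4,1.5,0.3,-1]
    - [3.2,4.6,2,0.4,-1]
    - [4.1,5.8,2.5,0.44,-1]
    - [5,7,2.5,0.44,-1]
    - [5.9,8.2,2.5,0.44,-1]
    - [6.8,9.4,2.5,0.44,-1]
    - [7.5,10.6,2.5,0.44,-1]
    - [7.5,10.8,2.5,0.44,-1]
  squeeze: 25

```text
clock: 2.25
ee_pos: [0.478, -0.0594, 0.2964]
ee_rot: [-180.0, -0.0, 45.2]
contact_force: [-0.7, -0.3, -0.2]
opening: 0.998
finger_force: 0.0
```

```bash
python3 - <<'E'
from h import *
s=manip.get_state();print(s["ee_pos"],s["ee_rot"],s["joints"].round(1))
w=save("wrist","w1.png");m=cams.camera_model("wrist");print(m["fx"],-np.array(m["R"]).T@m["t"])
for l,z in(("tray_seat1",.004),("hub_c_center",.026)):
    for r in cams.mark_of(l,"wrist"):
        p=np.array(r["at"])*[512,384];print(l,round(r["conf"],2),p.round(1),ray("wrist",p,z).round(4)[:2])
t=cv2.imread("pics/t0.png")
for n,(u,v) in dict(C=(241.7,158.2),D=(298.5,144.1)).items():
    g=(t.min(2)>150).astype(np.uint8);k,lab=cv2.connectedComponents(g);c,r=cv2.minEnclosingCircle(cv2.findNonZero((lab==lab[int(v)+9,int(u)]).astype(np.uint8)))
    print(n,c,r,ray("top",c,.05).round(4))
for u,v in((252.2,220.6),(274.6,219.9),(297.5,219.2)): print(ray("top",(u,v),.004).round(4))
E
```

```text
[ 0.47804279 -0.05944084  0.29640416] [-1.79968699e+02 -2.03727616e-02  4.51703909e+01] [-16.2  11.5  82.8   0.   85.8  28.6]
333.74786827397133 [ 0.52542288 -0.01032688  0.48548804]
tray_seat1 0.88 [245.6 137.8] [ 0.4803 -0.0403]
tray_seat1 0.73 [293.7 190.8] [ 0.4753 -0.1465]
tray_seat1 0.7 [269.7 163.9] [ 0.4784 -0.0919]
hub_c_center 0.83 [312.8  49.3] [ 0.6232 -0.0218]
hub_c_center 0.77 [119.4  69.5] [0.429  0.1379]
hub_c_center 0.76 [34.9 41.4] [0.3793 0.2353]
hub_c_center 0.75 [165.6  10.1] [0.5242 0.1414]
C (240.88461303710938, 158.03846740722656) 14.43880558013916 [ 0.6228 -0.0155  0.05  ]
D (298.0, 144.0) 14.560319900512695 [ 0.6515 -0.1489  0.05  ]
[ 0.4783 -0.0374  0.004 ]
[ 0.4784 -0.0911  0.004 ]
[ 0.4785 -0.1458  0.004 ]
```

View pics/w1.png

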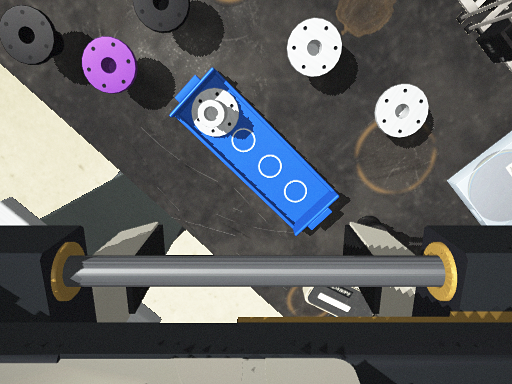

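The wrist view shows A at (214,113), free rings at (243,140), (270,167) and (295,191), white C at (315,47) and D at (402,111). The top camera agrees. I'll cross-check the numbers, then go to B at about (0.644, 0.164).

```bash
python3 - <<'E'
from h import *
t=cv2.imread("pics/w1.png")
g=(t.min(2)>150).astype(np.uint8);k,lab=cv2.connectedComponents(g)
for n,(u,v),z in(("C",(298,45),.05),("D",(390,100),.05)):
    c,r=cv2.minEnclosingCircle(cv2.findNonZero((lab==lab[v,u]).astype(np.uint8)));print(n,c,r,ray("wrist",c,z).round(4))
for u,v in((243,140),(269.5,166.5),(295,191)): print(ray("wrist",(u,v),.004).round(4))
print("A",ray("wrist",(211,113.5),.056).round(4),ray("top",(95+380/2.85,115+302/2.85),.056).round(4))
E
```

```text
C (314.34783935546875, 46.956520080566406) 29.327957153320312 [ 0.6212 -0.0207  0.05  ]
D (401.0, 109.5) 28.11148452758789 [ 0.6493 -0.153   0.05  ]
[ 0.4753 -0.041   0.004 ]
[ 0.4752 -0.0956  0.004 ]
[ 0.4762 -0.1492  0.004 ]
A [0.4759 0.0137 0.056 ] [0.4775 0.017  0.056 ]
```

Emit:
move_arm:
  deltas:
    - [0.6,0.9,0,0,-1]
    - [1.2,1.8,0,0,-1]
    - [1.8,2.7,-0.5,0,-1]
    - [2.4,3.6,-1,0,-1]
    - [3,4.4,-1.5,0,-1]
    - [3.6,5,-2,0,-1]
    - [4,5.4,-2.5,0,-1]
    - [4,5.4,-3,0,-1]
    - [4,5.4,-3,0,-1]
    - [4,5.4,-3,0,-1]

```text
clock: 3.65
ee_pos: [0.6375, 0.1523, 0.1779]
ee_rot: [179.9, -0.1, 44.8]
contact_force: [-1.0, -0.2, 0.2]
opening: 0.999
finger_force: 0.0
```

```bash
python3 - <<'E'
from h import *
s=manip.get_state();print(s["ee_pos"],s["ee_rot"])
w=save("wrist","w2.png")
for r in cams.masks_of("hub_b_center","wrist")[:2]:
    c,rad=cv2.minEnclosingCircle(cv2.findNonZero(r["mask"].astype(np.uint8)));print(r["conf"],c,rad,ray("wrist",c,.004)[:2].round(4))
for r in cams.mark_of("hub_b_center","wrist"):
    p=np.array(r["at"])*[512,384];print(r["conf"],p,ray("wrist",p,.026)[:2].round(4))
E
```

```text
[0.63752312 0.15231574 0.17791941] [ 1.79937919e+02 -5.77385759e-02  4.48099109e+01]
0.98 (250.3619384765625, 153.4104461669922) 30.864646911621094 [0.6443 0.1655]
0.67 (238.5, 317.5) 31.693946838378906 [0.4868 0.0303]
0.84 [250.3168 159.2064] [0.6424 0.1638]
```

View pics/w2.png

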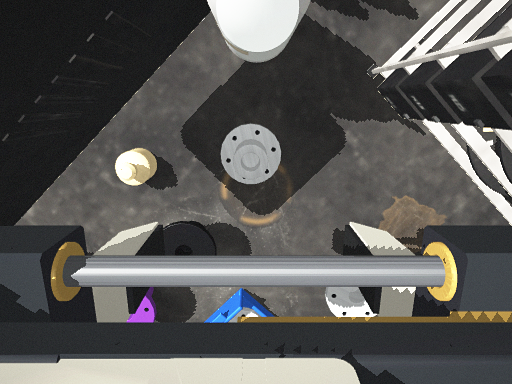

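B is at wrist px (250,153), about (0.644, 0.165), and clear of the bottle and weight. Going down and gripping.

Emit:
move_arm:
  deltas:
    - [0.17,0.27,-0.8,0,-1]
    - [0.17,0.27,-1.8,0,-1]
    - [0.17,0.27,-2.8,0,-1]
    - [0.17,0.27,-3.5,0,-1]
    - [0.17,0.27,-3.95,0,-1]
    - [0.17,0.27,-3.95,0,-1]
    - [0.17,0.27,-3.95,0,1]
    - [0.17,0.27,-3.95,0,1]
    - [0.17,0.27,-3.95,0,1]
    - [0.17,0.27,-3.95,0,1]

```text
clock: 5.05
ee_pos: [0.6439, 0.1645, 0.0192]
ee_rot: [180.0, -0.0, 44.9]
contact_force: [0.0, -0.4, 0.3]
opening: 0.614
finger_force: 0.0
```

Emit:
move_arm:
  deltas:
    - [0,0,0,0,1]
    - [0,0,0,0,1]
    - [0,0,0,0,1]
    - [0,0,0.2,0,1]
    - [0,0,0.8,0,1]
    - [0,0,1.8,0,1]
    - [0,0,2.8,0,1]
    - [-0.4,-0.7,3,0,1]
    - [-1.0,-1.6,3,0.1,1]
    - [-1.6,-2.5,3,0.25,1]

```text
clock: 6.3
ee_pos: [0.579, 0.0637, 0.1393]
ee_rot: [180.0, -0.0, 59.5]
contact_force: [1.4, 0.0, -1.4]
opening: 0.347
finger_force: 25.0
```

Emit:
move_arm:
  deltas:
    - [-0.6,-0.9,0,0.15,1]
    - [-1.2,-1.8,0,0.3,1]
    - [-1.8,-2.7,0,0.45,1]
    - [-2.3,-3.5,0,0.535,1]
    - [-2.57,-3.96,0,0.535,1]
    - [-2.57,-3.96,0,0.535,1]
    - [-2.57,-3.96,0,0.535,1]
    - [-2.57,-3.96,0,0.535,1]
    - [-2.57,-3.96,0,0.535,1]
    - [-2.57,-3.96,0,0.535,1]

```text
clock: 7.55
ee_pos: [0.4771, -0.0935, 0.1387]
ee_rot: [-180.0, -0.0, 89.9]
contact_force: [-0.3, 0.9, -1.4]
opening: 0.344
finger_force: 25.0
```

```bash
python3 - <<'E'
from h import *
s=manip.get_state();print(s["ee_pos"],s["ee_rot"])
w=save("wrist","w3.png");t=save("top","t3.png")
for c in("top","wrist"):
  for l,z in(("tray_seat1",.004),("hub_b_center",.026)):
    for r in cams.mark_of(l,c):
        p=np.array(r["at"])*[512,384];print(c,l,round(r["conf"],2),p.round(1),ray(c,p,z).round(4)[:2])
E
```

```text
[ 0.47711751 -0.09353254  0.1386769 ] [-1.79999452e+02 -2.36892758e-03  8.99227332e+01]
top tray_seat1 0.97 [250.9 221.6] [ 0.4759 -0.0342]
top tray_seat1 0.85 [229.8 218.5] [0.4848 0.0161]
wrist tray_seat1 0.84 [254.5 167.5] [ 0.4769 -0.0873]
wrist tray_seat1 0.61 [257.7 111.8] [ 0.4799 -0.0338]
wrist hub_b_center 0.94 [255.4 228.3] [ 0.4776 -0.1427]
```

View pics/w3.png

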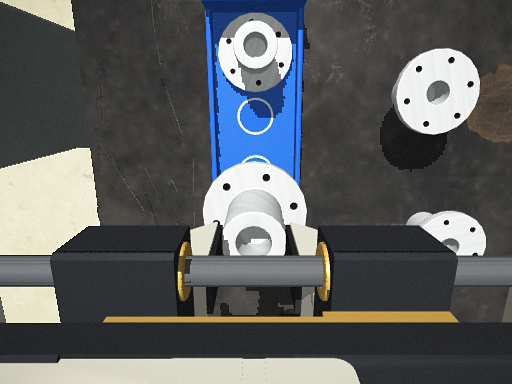

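B hangs straight (crown at (254,238), brim centre about (255,208)). The ring of seat 1 is at (255.5,116.5), and A is at (255,52).

```bash
python3 - <<'E'
from h import *
print("seat1",ray("wrist",(255.5,116.5),.004).round(4),"A top",ray("wrist",(256,45),.056).round(4))
print("held brim top",ray("wrist",(255,204),.1387-.019+.010).round(4), "crown",ray("wrist",(254,238),.1387-.019+.054).round(4))
im=cv2.imread("pics/w3.png").astype(int);b=(im[:,:,0]>120)&(im[:,:,0]-im[:,:,2]>70)
for v in(105,130,150):
    u=np.where(b[v])[0];print(v,u.min(),u.max(),[ray("wrist",(x,v),.02).round(4)[0] for x in(u.min(),u.max())])
t=cv2.imread("pics/t3.png");c,r=cv2.minEnclosingCircle(np.zeros((1,1,2),np.float32));
E
```

```text
seat1 [ 0.4778 -0.0382  0.004 ] A top [0.4779 0.0168 0.056 ]
held brim top [ 0.4769 -0.0857  0.1297] crown [ 0.4762 -0.0896  0.1737]
105 209 301 [np.float64(0.4362), np.float64(0.5184)]
130 210 300 [np.float64(0.4363), np.float64(0.5183)]
150 211 299 [np.float64(0.4366), np.float64(0.518)]
```

Emit:
move_arm:
  deltas:
    - [0,0,-0.8,0,1]
    - [0,0,-1.6,0,1]
    - [0,0,-2.2,0,1]
    - [0,0,-2.5,0,1]
    - [0,0,-2.7,0,1]
    - [0,0,-2.8,0,1]
    - [0,0,-2.87,0,1]
    - [0,0,-2.87,0,1]
    - [0,0,-2.87,0,1]
    - [0,0,-2.87,0,1]

```text
clock: 9.1
ee_pos: [0.4771, -0.0939, 0.0242]
ee_rot: [180.0, 0.0, 89.9]
contact_force: [0.5, 1.2, -2.1]
opening: 0.345
finger_force: 25.0
```

Emit:
move_arm:
  deltas:
    - [0,0,-0.02,0,1]
    - [0,0,-0.03,0,1]
    - [0,0,-0.03,0,-1]
    - [0,0,-0.03,0,-1]
    - [0,0,-0.03,0,-1]
    - [0,0,0,0,-1]
    - [0,0,0.6,0,-1]
    - [0,0,1.4,0,-1]
    - [0,0,2.4,0,-1]
    - [0.4,0.2,3,0,-1]

```text
clock: 10.35
ee_pos: [0.4931, -0.0863, 0.1461]
ee_rot: [179.9, 0.0, 89.8]
contact_force: [1.4, -0.3, -0.2]
opening: 0.999
finger_force: 0.0
```

Emit:
move_arm:
  deltas:
    - [0.6,0.3,0.5,0,-1]
    - [1.2,0.6,0.5,0,-1]
    - [1.8,0.9,0.5,0,-1]
    - [2.4,1.1,0.5,0,-1]
    - [2.9,1.3,0.5,0,-1]
    - [3.22,1.4,0.5,0,-1]
    - [3.22,1.4,0.5,0,-1]
    - [3.22,1.4,0.5,0,-1]
    - [3.22,1.4,0.5,0,-1]
    - [3.22,1.4,0.5,0,-1]

```text
clock: 11.6
ee_pos: [0.6215, -0.0301, 0.1642]
ee_rot: [180.0, 0.0, 89.9]
contact_force: [0.7, 0.7, -0.8]
opening: 1.001
finger_force: 0.0
```

```bash
python3 - <<'E'
from h import *
s=manip.get_state();print(s["ee_pos"])
w=save("wrist","w4.png");t=save("top","t4.png")
for c,l,zt in(("wrist","hub_c_center",.05),("top","hub_c_center",.05),("wrist","hub_b_center",.008),("top","hub_b_center",.008)):
    for r in cams.masks_of(l,c):
        q,rad=cv2.minEnclosingCircle(cv2.findNonZero(r["mask"].astype(np.uint8)));print(c,l,round(r["conf"],2),np.round(q,1),round(rad,1),ray(c,q,zt).round(4)[:2])
a=cv2.resize(t[190:250,205:335],None,fx=4,fy=4,interpolation=cv2.INTER_CUBIC)
o=np.zeros((384+240,520,3),np.uint8);o[:384,:512]=w;o[384:]=a;cv2.imwrite("pics/v4.png",o[:,:,::-1][40:])
E
```

```text
[ 0.62149069 -0.03007398  0.16415561]
wrist hub_c_center 0.9 [142.   0.] 24.0 [0.5298 0.1195]
wrist hub_c_center 0.88 [254.9 164.2] 35.7 [ 0.6219 -0.0163]
wrist hub_c_center 0.6 [32.   2.5] 32.1 [0.4398 0.1178]
wrist hub_c_center 0.34 [106.3 196.6] 129.5 [ 0.4815 -0.0473]
top hub_c_center 0.84 [134.1 262.9] 14.4 [0.3878 0.2358]
top hub_c_center 0.8 [170.  242.9] 13.1 [0.4311 0.1526]
top hub_c_center 0.7 [170.  200.8] 13.2 [0.528  0.1511]
wrist hub_b_center 0.87 [119.7 232. ] 35.3 [ 0.4723 -0.1001]
top hub_b_center 0.84 [276.5 220.5] 13.9 [ 0.4767 -0.0953]
```

View pics/v4.png

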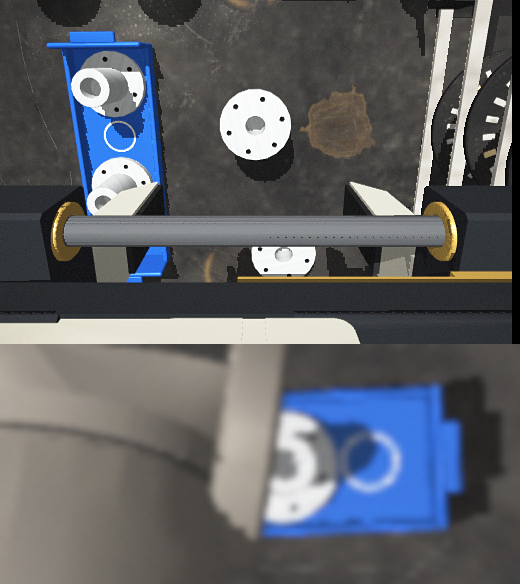

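B stands upright at seat 2 (wrist (119,232)), and C is at wrist (255,164), about (0.622, -0.016). Gripping C.

Emit:
move_arm:
  deltas:
    - [0,0.33,-0.5,0,-1]
    - [0,0.33,-1.2,0,-1]
    - [0,0.33,-2.2,0,-1]
    - [0,0.33,-3,0,-1]
    - [0,0.33,-3.37,0,-1]
    - [0,0.33,-3.37,0,1]
    - [0,0.33,-3.37,0,1]
    - [0,0.33,-3.37,0,1]
    - [0,0.33,-3.37,0,1]
    - [0,0.33,-3.37,0,1]

```text
clock: 13.15
ee_pos: [0.6219, -0.0167, 0.0295]
ee_rot: [180.0, 0.0, 89.9]
contact_force: [1.3, -0.7, -0.7]
opening: 0.504
finger_force: 0.0
```

Emit:
move_arm:
  deltas:
    - [0,0,0,0,1]
    - [0,0,0.2,0,1]
    - [0,0,0.8,0,1]
    - [0,0,1.7,0,1]
    - [0,0,2.4,0,1]
    - [0,0,2.6,0,1]
    - [0,0,2.6,0,1]
    - [0,0,2.6,0,1]
    - [0,0,2.6,0,1]
    - [0,0,2.6,0,1]

```text
clock: 14.4
ee_pos: [0.6215, -0.0167, 0.1324]
ee_rot: [-179.9, -0.0, 89.9]
contact_force: [0.4, -0.1, -0.2]
opening: 0.005
finger_force: 0.0
```

The grasp missed. Looking.

```bash
python3 - <<'E'
from h import *
w=save("wrist","w5.png");t=save("scene","s5.png")
o=np.zeros((384+200,520,3),np.uint8);o[:384,:512]=w;o[384:]=cv2.resize(t[140:240,150:410],None,fx=2,fy=2);cv2.imwrite("pics/v5.png",o[:,:,::-1])
for r in cams.masks_of("hub_c_center","wrist"):
        q,rad=cv2.minEnclosingCircle(cv2.findNonZero(r["mask"].astype(np.uint8)));print(round(r["conf"],2),np.round(q,1),round(rad,1),ray("wrist",q,.05).round(4)[:2])
E
```

```text
0.9 [255.4 186.6] 39.0 [ 0.6222 -0.0163]
0.81 [129.   0.] 34.0 [0.5296 0.1247]
0.76 [25. 10.] 26.9 [0.4523 0.1182]
```

View pics/v5.png

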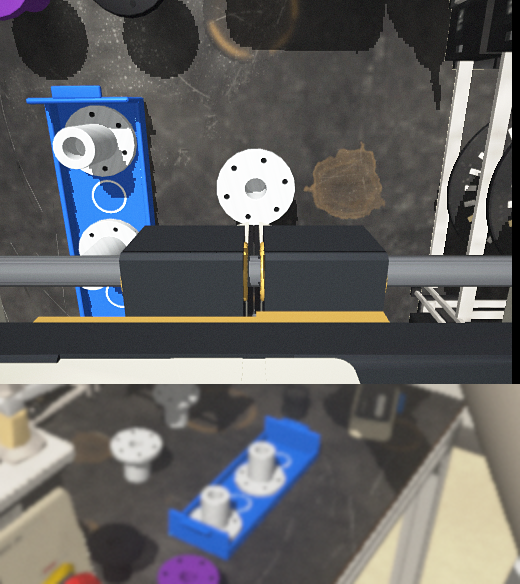

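```bash
python3 - <<'E'
from h import *
m=cams.camera_model("wrist");R=np.array(m["R"]);print(R.round(3),(-R.T@m["t"]).round(4))
s=manip.get_state();p=s["ee_pos"];print(p,s["opening"])
for X in (p,p+[0,0,.019],p+[0,0.0095,0]):
    c=R@X+m["t"];print(c.round(3),m["fx"]*c[0]/c[2]+m["cx"],m["fy"]*c[1]/c[2]+m["cy"])
# scene-camera brim centre of C
t=cv2.imread("pics/s5.png")
for r in cams.masks_of("hub_c_center","scene"):
    mk=r["mask"];v,u=np.where(mk);top=v.min();W=[(u[v==y].min(),u[v==y].max()) for y in range(top,v.max()+1)]
    k=int(np.argmax([b-a for a,b in W]));q=((W[k][0]+W[k][1])/2,top+k);print(round(r["conf"],2),q,W[k][1]-W[k][0],t[mk].mean(),ray("scene",q,.05).round(4))
E
```

```text
[[ 1.    -0.001 -0.001]
 [-0.001 -0.966  0.26 ]
 [-0.001 -0.26  -0.966]] [0.6209 0.0534 0.3219]
[ 0.62171651 -0.01670173  0.13287167] 0.003075949017272243
[0.001 0.019 0.201] 255.273410084776 221.46729928086907
[0.001 0.024 0.182] 255.42705729304026 233.61655670674395
[0.001 0.01  0.198] 255.27989159029917 206.41097413204432
0.94 (np.float64(218.0), np.int64(167)) 22 199.1658653846154 [ 0.6277 -0.0262  0.05  ]
0.88 (np.float64(236.0), np.int64(270)) 32 41.83313885647608 [0.3908 0.2306 0.05  ]
0.65 (np.float64(260.0), np.int64(204)) 48 120.89845474613686 [0.4572 0.0372 0.05  ]
0.6 (np.float64(244.0), np.int64(236)) 30 113.11835413777162 [0.4299 0.1447 0.05  ]
0.56 (np.float64(207.5), np.int64(218)) 29 48.68027210884354 [0.5296 0.1437 0.05  ]
0.34 (np.float64(298.0), np.int64(143)) 12 61.788838612368025 [ 0.5091 -0.2486  0.05  ]
```

C still stands untouched at (0.622,-0.016) and all cameras agree on it. I'll retry in small steps and watch the finger readings.

Emit:
move_arm:
  deltas:
    - [0,0,0,0,-1]
    - [0,0,0,0,-1]
    - [0,0,0,0,-1]
    - [0,0,0,0,-1]
    - [0,0,0,0,-1]
    - [0,0,0,0,-1]
    - [0,0,0,0,-1]
    - [0,0,-0.7,0,-1]
    - [0,0,-1.6,0,-1]
    - [0,0,-2.2,0,-1]

```text
clock: 15.85
ee_pos: [0.6211, -0.0166, 0.0435]
ee_rot: [-179.9, -0.0, 89.9]
contact_force: [0.2, 0.2, -0.6]
opening: 0.992
finger_force: 0.0
```

Emit:
move_arm:
  deltas:
    - [0,0,-0.2,0,-1]
    - [0,0,-0.4,0,-1]
    - [0,0,-0.4,0,0]
    - [0,0,-0.4,0,0]
    - [0,0,-0.4,0,0.3]
    - [0,0,-0.4,0,0.3]
    - [0,0,-0.4,0,0.3]
    - [0,0,-0.4,0,0.3]
    - [0,0,-0.4,0,0.3]
    - [0,0,-0.4,0,0.3]

```text
clock: 17.1
ee_pos: [0.6218, -0.0167, 0.0291]
ee_rot: [180.0, 0.0, 89.9]
contact_force: [-0.3, -0.2, 0.3]
opening: 0.351
finger_force: 0.0
```

```bash
python3 - <<'E'
from h import *
s=manip.get_state();print({k:s[k] for k in("clock","ee_pos","opening","finger_force","contact_force")})
w=save("wrist","w6.png");t=save("scene","s6.png")
for r in cams.masks_of("hub_c_center","wrist"):
        q,rad=cv2.minEnclosingCircle(cv2.findNonZero(r["mask"].astype(np.uint8)));print(round(r["conf"],2),np.round(q,1),round(rad,1),ray("wrist",q,.05).round(4)[:2])
o=np.zeros((600,512,3),np.uint8);o[:384]=w;o[384:]=cv2.resize(t[120:192,150:320],(512,216),interpolation=cv2.INTER_CUBIC);cv2.imwrite("pics/v6.png",o[:,:,::-1])
E
```

```text
{'clock': 17.1, 'ee_pos': array([ 0.62177882, -0.01670082,  0.02909649]), 'opening': 0.3512861561402458, 'finger_force': 0.0, 'contact_force': array([-0.30165723, -0.22106043,  0.28259513])}
0.74 [256.1 231.7] 60.7 [ 0.6221 -0.0148]
```

View pics/v6.png

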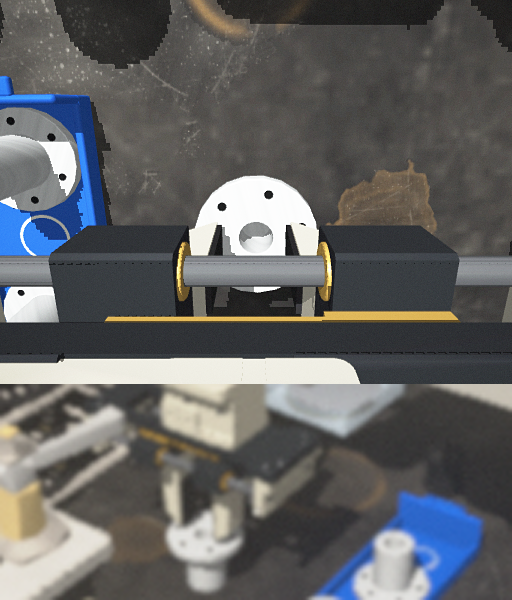

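```bash
python3 - <<'E'
from h import *
m=cams.camera_model("scene");R=np.array(m["R"])
for dx in(-.016,-.03,.016,.03):
  for z in(.029,.052,.07):
    c=R@np.array([.6218+dx,-.0167,z])+m["t"];p=np.array([m["fx"]*c[0]/c[2]+m["cx"],m["fy"]*c[1]/c[2]+m["cy"]]);print(dx,z,p.round(1),"v6:",((p-[150,120])*3.01+[0,384]).round())
E
```

```text
-0.016 0.029 [222.8 178. ] v6: [219. 559.]
-0.016 0.052 [222.6 170.9] v6: [218. 537.]
-0.016 0.07 [222.4 165.3] v6: [218. 520.]
-0.03 0.029 [227.2 179.9] v6: [232. 564.]
-0.03 0.052 [227.  172.8] v6: [232. 543.]
-0.03 0.07 [226.8 167.1] v6: [231. 526.]
0.016 0.029 [213.1 173.9] v6: [190. 546.]
0.016 0.052 [212.7 166.9] v6: [189. 525.]
0.016 0.07 [212.4 161.2] v6: [188. 508.]
0.03 0.029 [208.9 172.1] v6: [177. 541.]
0.03 0.052 [208.5 165.1] v6: [176. 520.]
0.03 0.07 [208.1 159.5] v6: [175. 503.]
```

The picture shows the fingers ending on top of the brim. In the closed-finger view the tips also project about 25 mm higher than the reported TCP. So the real tips sit above the nominal TCP, and I need to go lower. TCP z of about 0.008 is safe either way.

Emit:
move_arm:
  deltas:
    - [0,0,0,0,-1]
    - [0,0,0,0,-1]
    - [0,0,0,0,-1]
    - [0,0,0,0,-1]
    - [0,0,0,0,-1]
    - [0,0,0,0,-1]
    - [0,0,0,0,-1]
    - [0,0,-0.15,0,-1]
    - [0,0,-0.35,0,-1]
    - [0,0,-0.52,0,-1]

```text
clock: 18.5
ee_pos: [0.6214, -0.0166, 0.0074]
ee_rot: [-180.0, -0.0, 89.9]
contact_force: [0.4, -0.3, 0.4]
opening: 0.997
finger_force: 0.0
```

Emit:
move_arm:
  deltas:
    - [0,0,0,0,-0.2]
    - [0,0,0,0,0]
    - [0,0,0,0,0.5]
    - [0,0,0,0,0.5]
    - [0,0,0,0,0.5]
    - [0,0,0,0,0.5]
    - [0,0,0,0,0.5]
    - [0,0,0,0,0.5]
    - [0,0,0,0,0.5]
    - [0,0,0,0,0.5]

```text
clock: 19.75
ee_pos: [0.6221, -0.0167, 0.0086]
ee_rot: [179.9, 0.0, 89.9]
contact_force: [1.9, 0.4, 3.2]
opening: 0.703
finger_force: 25.0
```

Emit:
move_arm:
  deltas:
    - [0,0,0.2,0,1]
    - [0,0,0.8,0,1]
    - [0,0,1.6,0,1]
    - [0,0,2.4,0,1]
    - [0,0,2.8,0,1]
    - [-0.6,0,2.8,0,1]
    - [-1.4,-0.1,2.8,0,1]
    - [-2.2,-0.3,2.8,0,1]
    - [-3,-0.5,2.8,0,1]
    - [-3.62,-0.54,2.8,0,1]

```text
clock: 21.0
ee_pos: [0.4748, -0.0384, 0.1196]
ee_rot: [-179.9, -0.0, 89.9]
contact_force: [-1.1, 0.0, -1.8]
opening: 0.703
finger_force: 25.0
```

```bash
python3 - <<'E'
from h import *
s=manip.get_state();print({k:s[k] for k in("clock","ee_pos","opening","finger_force","contact_force")})
w=save("wrist","w7.png");t=save("scene","s7.png")
for l,z in(("hub_b_center",.012),("hub_c_center",.048+s["ee_pos"][2]-.0085)):
  for r in cams.masks_of(l,"wrist"):
    mk=r["mask"].astype(np.uint8);q,rad=cv2.minEnclosingCircle(cv2.findNonZero(mk));print(l,round(r["conf"],2),np.round(r["bbox"]*np.array([512,384,512,384])),np.round(q,1),round(rad,1),ray("wrist",q,z).round(4)[:2])
E
```

```text
{'clock': 21.0, 'ee_pos': array([ 0.47476494, -0.0383963 ,  0.11963082]), 'opening': 0.7030340153445058, 'finger_force': 24.999953474616632, 'contact_force': array([-1.06890916,  0.0065481 , -1.8487751 ])}
hub_b_center 0.35 [222.  79. 296. 159.] [258.7 116.5] 38.4 [0.4793 0.0187]
hub_c_center 0.58 [186. 186. 321. 318.] [253.5 249.8] 68.4 [ 0.4761 -0.0386]
```

C is held level, with its brim centre at about (0.476,-0.0386), midway between A (0.017) and B (-0.094). Lowering.

Emit:
move_arm:
  deltas:
    - [0,0,-0.6,0,1]
    - [0,0,-1.3,0,1]
    - [0,0,-1.9,0,1]
    - [0,0,-2.2,0,1]
    - [0,0,-2.3,0,1]
    - [0,0,-2.4,0,1]
    - [0,0,-2.5,0,1]
    - [0,0,-2.6,0,1]
    - [0,0,-2.67,0,1]
    - [0,0,-2.67,0,1]

```text
clock: 22.45
ee_pos: [0.4769, -0.0383, 0.0134]
ee_rot: [-180.0, -0.0, 89.9]
contact_force: [0.1, 0.3, -1.7]
opening: 0.704
finger_force: 25.0
```

Emit:
move_arm:
  deltas:
    - [0,0,-0.02,0,1]
    - [0,0,-0.03,0,1]
    - [0,0,-0.03,0,1]
    - [0,0,-0.03,0,-1]
    - [0,0,-0.03,0,-1]
    - [0,0,-0.03,0,-1]
    - [0,0,0.5,0,-1]
    - [0,0,1.5,0,-1]
    - [0,0,2.7,0,-1]
    - [0.5,-0.3,3.6,0,-1]

```text
clock: 23.7
ee_pos: [0.4966, -0.0498, 0.1596]
ee_rot: [180.0, 0.0, 89.9]
contact_force: [0.7, -0.9, 0.6]
opening: 1.004
finger_force: 0.0
```

Emit:
move_arm:
  deltas:
    - [0.7,-0.5,0,0,-1]
    - [1.6,-1.1,0,0,-1]
    - [2.4,-1.8,0,0,-1]
    - [3.2,-2.5,0,0,-1]
    - [3.8,-2.8,0,0,-1]
    - [3.8,-2.8,0,0,-1]
    - [3.8,-2.8,0,0,-1]
    - [3.8,-2.8,0,0,-1]
    - [3.8,-2.8,0,0,-1]
    - [3.8,-2.8,0,0,-1]

```text
clock: 24.95
ee_pos: [0.6489, -0.1621, 0.1579]
ee_rot: [180.0, 0.0, 89.9]
contact_force: [-0.1, 0.6, -0.4]
opening: 0.999
finger_force: 0.0
```

```bash
python3 - <<'E'
from h import *
s=manip.get_state();print({k:s[k] for k in("clock","ee_pos","opening","finger_force")})
w=save("wrist","w8.png");t=save("top","t8.png");save("scene","s8.png")
for l,z,c in(("hub_b_center",.012,"wrist"),("hub_c_center",.05,"wrist"),("hub_c_center",.056,"top"),("hub_b_center",.012,"top")):
  for r in cams.masks_of(l,c):
    mk=r["mask"].astype(np.uint8);q,rad=cv2.minEnclosingCircle(cv2.findNonZero(mk));print(l,c,round(r["conf"],2),np.round(r["bbox"]*np.array([512,384,512,384])),np.round(q,1),round(rad,1),ray(c,q,z).round(4)[:2])
E
```

```text
{'clock': 24.95, 'ee_pos': array([ 0.64885976, -0.1620664 ,  0.15791993]), 'opening': 0.9988519526648177, 'finger_force': 0.0}
hub_b_center wrist 0.69 [ 32.  69. 115. 137.] [ 70.9 104. ] 41.5 [ 0.4707 -0.095 ]
hub_c_center wrist 0.59 [68.  2. 94. 16.] [81.5  1. ] 13.5 [ 0.5107 -0.0151]
hub_c_center wrist 0.58 [ 0.  0. 91. 78.] [45.5 27.5] 49.8 [ 0.4787 -0.0345]
hub_c_center top 0.82 [158. 185. 185. 215.] [172.  200.4] 14.7 [0.5285 0.1453]
hub_c_center top 0.7 [120. 245. 152. 271.] [134.4 262.5] 14.6 [0.3891 0.2336]
hub_c_center top 0.66 [240. 209. 255. 233.] [249.  219.5] 13.5 [ 0.4795 -0.0303]
hub_c_center top 0.59 [162. 228. 188. 256.] [173.4 243.2] 14.3 [0.4305 0.1438]
hub_c_center top 0.41 [125. 187. 141. 200.] [133.6 194. ] 8.6 [0.5459 0.2339]
hub_b_center top 0.28 [207. 203. 257. 243.] [234.9 220.9] 28.4 [0.4786 0.0037]
```

```bash
python3 - <<'E'
from h import *
t=cv2.imread("pics/w8.png");g=(t.min(2)>150).astype(np.uint8);g[220:]=0
n,lab,st,ce=cv2.connectedComponentsWithStats(g)
for k in range(1,n):
    if st[k,4]>800:
        q,r=cv2.minEnclosingCircle(cv2.findNonZero((lab==k).astype(np.uint8)));print(st[k],np.round(q,1),round(r,1),ray("wrist",q,.05).round(4))
E
```

```text
[   0    0   81   76 4523] [36.9 32.8] 45.7 [ 0.4711 -0.0384  0.05  ]
[ 405    0   27  140 1578] [423.5  69.5] 69.6 [ 0.7904 -0.0671  0.05  ]
[ 433    0   41  151 2396] [460.5  75. ] 75.5 [ 0.8221 -0.0715  0.05  ]
[ 474    0   38  162 3194] [505.5  80.5] 80.7 [ 0.8608 -0.0759  0.05  ]
[  30   79   43   56 1113] [ 55.3 108.1] 30.3 [ 0.4769 -0.0982  0.05  ]
[ 220  131   73   72 3774] [256.1 166.7] 36.5 [ 0.6503 -0.1497  0.05  ]
[ 405  155  107   40 1434] [458.  174.5] 56.5 [ 0.8336 -0.1571  0.05  ]
```

Emit:
move_arm:
  deltas:
    - [0.03,0.31,-0.6,0,-1]
    - [0.03,0.31,-1.6,0,-1]
    - [0.03,0.31,-2.6,0,-1]
    - [0.03,0.31,-3.3,0,-1]
    - [0.03,0.31,-3.69,0,-1]
    - [0.03,0.31,-3.69,0,-1]
    - [0.03,0.31,-3.69,0,0.5]
    - [0.03,0.31,-3.69,0,0.5]
    - [0.03,0.31,-3.69,0,0.5]
    - [0.03,0.31,-3.69,0,0.5]

```text
clock: 26.55
ee_pos: [0.6508, -0.1501, 0.0108]
ee_rot: [179.9, 0.0, 89.9]
contact_force: [0.9, 0.2, 3.9]
opening: 0.702
finger_force: 25.0
```

Emit:
move_arm:
  deltas:
    - [0,0,0,0,1]
    - [0,0,0,0,1]
    - [0,0,0.2,0,1]
    - [0,0,0.8,0,1]
    - [0,0,1.6,0,1]
    - [0,0,2.4,0,1]
    - [0,0,2.8,0,1]
    - [-0.6,0,2.8,0,1]
    - [-1.4,0,2.8,0,1]
    - [-2.2,0,2.8,0,1]

```text
clock: 27.8
ee_pos: [0.5605, -0.1495, 0.1209]
ee_rot: [-179.9, -0.0, 89.9]
contact_force: [-0.5, -0.4, -1.0]
opening: 0.701
finger_force: 25.0
```

Emit:
move_arm:
  deltas:
    - [-0.7,0,0,0,1]
    - [-1.4,0,0,0,1]
    - [-1.9,0,0,0,1]
    - [-2.09,0,0,0,1]
    - [-2.09,0,0,0,1]
    - [-2.09,0,0,0,1]
    - [-2.09,0,-0.4,0,1]
    - [-2.09,0,-1,0,1]
    - [-2.09,0,-1.4,0,1]
    - [-2.09,0,-1.4,0,1]

```text
clock: 29.05
ee_pos: [0.4783, -0.1494, 0.0648]
ee_rot: [-179.9, -0.1, 89.9]
contact_force: [-0.6, 0.1, -1.1]
opening: 0.705
finger_force: 25.0
```

```bash
python3 - <<'E'
from h import *
s=manip.get_state();print({k:s[k] for k in("clock","ee_pos","opening","finger_force","contact_force")})
w=save("wrist","w9.png");t=save("top","t9.png")
for l,z in(("hub_b_center",.012),("hub_c_center",.054),("hub_c_center",.048+s["ee_pos"][2]-.0105)):
  for r in cams.masks_of(l,"wrist"):
    mk=r["mask"].astype(np.uint8);q,rad=cv2.minEnclosingCircle(cv2.findNonZero(mk));print(l,round(r["conf"],2),np.round(r["bbox"]*np.array([512,384,512,384])),np.round(q,1),round(rad,1),ray("wrist",q,z).round(4)[:2])
E
```

```text
{'clock': 29.05, 'ee_pos': array([ 0.47826661, -0.14944387,  0.06475654]), 'opening': 0.7050500928250274, 'finger_force': 24.999805198749527, 'contact_force': array([-0.5515068 ,  0.08646501, -1.12944356])}
hub_b_center 0.65 [209.  81. 297. 167.] [252.  118.9] 47.1 [ 0.4773 -0.0926]
hub_c_center 0.79 [192.   0. 312.  90.] [252.3  24.8] 62.4 [ 0.4777 -0.0396]
hub_c_center 0.79 [192.   0. 312.  90.] [252.3  24.8] 62.4 [ 0.4777 -0.0492]
```

View pics/w9.png

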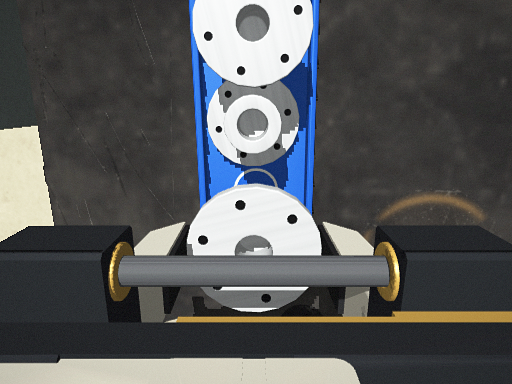

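C (253,22) and B (253,123) sit in line, and D is held level over seat 3. Lowering, releasing and retreating.

Emit:
move_arm:
  deltas:
    - [0,0,-0.3,0,1]
    - [0,0,-0.6,0,1]
    - [0,0,-0.8,0,1]
    - [0,0,-0.95,0,1]
    - [0,0,-1.05,0,1]
    - [0,0,-1.15,0,1]
    - [0,0,-1.22,0,1]
    - [0,0,-1.25,0,1]
    - [0,0,-1.25,0,1]
    - [0,0,-1.25,0,1]

```text
clock: 30.55
ee_pos: [0.4787, -0.1499, 0.0161]
ee_rot: [180.0, 0.0, 89.9]
contact_force: [-0.3, -0.6, -0.8]
opening: 0.7
finger_force: 25.0
```

Emit:
move_arm:
  deltas:
    - [0,0,-0.01,0,1]
    - [0,0,-0.02,0,-1]
    - [0,0,-0.02,0,-1]
    - [0,0,-0.02,0,-1]
    - [0,0,-0.02,0,-1]
    - [0,0,0.5,0,-1]
    - [0,0,1.5,0,-1]
    - [0,0,2.7,0,-1]
    - [0,0,3.9,0,-1]
    - [0,-0.5,4.5,0,-1]

```text
clock: 31.8
ee_pos: [0.4794, -0.1696, 0.1989]
ee_rot: [179.8, 0.1, 90.0]
contact_force: [0.8, 0.2, -0.3]
opening: 0.999
finger_force: 0.0
```

Emit:
move_arm:
  deltas:
    - [0,-0.8,0,0,-1]
    - [0,-1.6,0,0,-1]
    - [0,-2,0,0,-1]
    - [0,-2,0,0,-1]
    - [0,-2,0,0,-1]
    - [0,-2,0,0,-1]
    - [0,-2,0,0,-1]
    - [0,-2,0,0,-1]
    - [0,-2,0,0,-1]
    - [0,-2,0,0,-1]

```text
clock: 33.05
ee_pos: [0.4786, -0.2499, 0.1959]
ee_rot: [180.0, -0.0, 89.9]
contact_force: [-1.3, -0.8, -0.3]
opening: 1.0
finger_force: 0.0
```

```bash
python3 - <<'E'
from h import *
s=manip.get_state();print({k:s[k] for k in("clock","ee_pos","opening","finger_force","contact_force")})
w=save("wrist","w10.png");save("top","t10.png");save("scene","s10.png")
g=(w.min(2)>150).astype(np.uint8);g[220:]=0
n,lab,st,ce=cv2.connectedComponentsWithStats(g)
for k in range(1,n):
    if st[k,4]>300: print(st[k],ce[k].round())
for c in("wrist","scene","top"):
  for l,z in(("hub_c_center",.03),("hub_b_center",.03)):
    for r in cams.mark_of(l,c):
      p=np.array(r["at"])*[512,384];print(c,l,round(r["conf"],2),p.round(1),ray(c,p,z).round(4)[:2])
for l in("hub_c_center",):
  for r in cams.masks_of(l,"wrist"):
    mk=r["mask"].astype(np.uint8);q,rad=cv2.minEnclosingCircle(cv2.findNonZero(mk));print(l,round(r["conf"],2),np.round(q,1),round(rad,1),ray("wrist",q,.054).round(4)[:2],"el",[np.round(e,1) for e in cv2.fitEllipse(max(cv2.findContours(mk,0,1)[0],key=len))])
E
```

```text
{'clock': 33.05, 'ee_pos': array([ 0.47858052, -0.24988362,  0.19593652]), 'opening': 0.9996019770150436, 'finger_force': 0.0, 'contact_force': array([-1.29359124, -0.79921296, -0.27859069])}
[ 219    0   71  104 4652] [251.  56.]
[    0    75   121   145 15183] [ 54. 154.]
[159 172  64  48 576] [191. 188.]
[ 394  199  117   21 2083] [448. 210.]
wrist hub_b_center 0.58 [252.2   9.7] [ 0.4764 -0.0953]
scene hub_c_center 0.97 [214.  224.8] [0.5175 0.1369]
scene hub_c_center 0.88 [236.8 279.6] [0.3854 0.2359]
scene hub_c_center 0.85 [244.6 242. ] [0.4297 0.1427]
scene hub_c_center 0.69 [271.4 193.6] [ 0.4666 -0.0319]
scene hub_c_center 0.32 [257.2 209.2] [0.4646 0.0372]
scene hub_b_center 0.75 [280.1 178.7] [ 0.4793 -0.0972]
scene hub_b_center 0.65 [290.6 171.7] [ 0.4715 -0.1398]
top hub_c_center 0.89 [172.4 199.5] [0.5326 0.1489]
top hub_c_center 0.84 [133.7 260.7] [0.3919 0.2419]
top hub_c_center 0.82 [177.  241.7] [0.4333 0.1397]
top hub_c_center 0.76 [254.3 221.6] [ 0.475  -0.0423]
top hub_b_center 0.94 [275.8 218.5] [ 0.4809 -0.0928]
hub_c_center 0.49 [253.5  52.2] 66.7 [ 0.4776 -0.1365] el [array([253.8,  47.6]), array([ 83.7, 144.9]), np.float64(179.1)]
```

```bash
python3 - <<'E'
from h import *
def proj(c,X):
    m=cams.camera_model(c);q=np.array(m["R"])@np.array(X).T+np.array(m["t"])[:,None];return np.c_[m["fx"]*q[0]/q[2]+m["cx"],m["fy"]*q[1]/q[2]+m["cy"]]
a=np.linspace(0,2*np.pi,90);from scipy.optimize import least_squares
for c,f,box in(("wrist","w10.png",(0,120,200,310)),("scene","s10.png",(150,215,255,320)),("top","t10.png",(195,245,260,325))):
    im=cv2.imread("pics/"+f);e=cv2.Canny(im,60,150)>0
    d=cv2.distanceTransform((~e).astype(np.uint8),2,5)
    for z in(.046,.056,.066):
        best=min((np.mean(np.minimum(cv2.remap(d,*[v.astype(np.float32)[:,None] for v in proj(c,np.c_[.4775+dx+.033*np.cos(a),y+.033*np.sin(a),0*a+z]).T],1,borderValue=3),4)),round(y,4),round(.4775+dx,4)) for dx in np.arange(-.008,.009,.002) for y in np.arange(-.165,-.134,.001))
        print(c,z,best)
E
```

```text
wrist 0.046 (np.float32(0.81253695), np.float64(-0.149), np.float64(0.4775))
wrist 0.056 (np.float32(0.4709777), np.float64(-0.15), np.float64(0.4775))
wrist 0.066 (np.float32(0.9535485), np.float64(-0.15), np.float64(0.4795))
scene 0.046 (np.float32(0.62967455), np.float64(-0.16), np.float64(0.4835))
scene 0.056 (np.float32(0.53474593), np.float64(-0.147), np.float64(0.4775))
scene 0.066 (np.float32(0.47926468), np.float64(-0.135), np.float64(0.4715))
top 0.046 (np.float32(0.3734118), np.float64(-0.151), np.float64(0.4795))
top 0.056 (np.float32(0.33323267), np.float64(-0.15), np.float64(0.4795))
top 0.066 (np.float32(0.347897), np.float64(-0.149), np.float64(0.4795))
```

D's brim fits a level circle at z 0.056, centred at about (0.478,-0.150) in all three cameras, so it is seated. Handing in.

```bash
python3 -c "
from plant import order;print(order.finish_job())"
```

```text
the job is handed in; nothing more can be done
None
```

The job is handed in at about 33 s: hubs C, B and D are in the tray beside A, alternating crown up and down and seated as far as the cameras show. The weight and loupe were never approached; the judge's verdict was not returned.

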